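# Nest the handled parts pans in the sloped holder

## Task

Put the two loose steel pans away in the big pan that leans on the sloped holder: first the squatter, wider one, then the taller one inside that, each set in gently by its handle (not dropped) and sitting square on the floor of the pan below. Fan the handles all round the same way, each about an eighth of a turn on from the handle below, so that each can be got hold of. Once the tall pan is in, push the nest firmly home into the leaning pan with a steady push of about 10 N, without hammering it, then let go; leave the other things on the bench where they are.

Things in the scene. Friction and masses are not known exactly. Their poses are not given: they have to be found in the camera images.
- dish: Big pan of the nest: plain steel, round, open, 124 mm across the rim, 100 mm across the bottom, 42 mm tall, floor 6 mm thick. A magnet keeps it on the holder, leaning 27 degrees, mouth towards the robot; it turns about its axis only under a hard push (1 N m). Origin: centre of its underside, 95 mm above the bench; z: its axis, out of the mouth; x: along its handle. Handle as on the others.
- squat_centre (a point): Loose steel pan, the squatter, wider one: 118 mm across the rim, 89 mm across the bottom, 50 mm tall, 0.13 to 0.24 kg, upright on the bench. Point on its axis, half-way up (25 mm above its underside); z: its axis, out of the mouth; x: along its handle. Home in the big pan, its underside rests on the big pan's floor: this point is 31 mm along z from the big pan's origin; 4 mm of play all round.
- squat_grip (a point): Where to grip the squat pan's handle: 100 mm from the pan's axis, 44 mm above its underside. On all three pans the handle is a straight bar 10 mm wide, 10 mm tall, running out square to the axis to 150 mm from it, its middle 6 mm below the rim, with a 15 mm round end. Axes as the pan's.
- tall_centre (a point): Loose steel pan, the taller, narrower one: 111 mm across the rim, 78 mm across the bottom, 58 mm tall, floor 6 mm thick, 75 mm across inside, 0.10 to 0.20 kg, upright on the bench. Point on its axis, half-way up (29 mm above its underside); z: its axis, out of the mouth; x: along its handle. Home in the squat pan it is 10 mm along z from the squat pan's point; 4 mm of play all round.
- tall_grip (a point): Point in the middle of the tall pan's handle bar, where to grip it: 100 mm from the pan's axis, 52 mm above its underside; same axes as the pan.
- holder: Fixed grey steel bracket on a foot 130 mm by 120 mm, with a round plate sloped 27 degrees that carries the big pan. The plate sits on a rubber mount: it gives about 1 mm per 3 N pushed square onto it, 8 mm at most, and comes back. Origin: on the bench; its x points up the slope, away from the robot. The big pan's origin lies 30 mm along this x and 95 mm up.
- squat: The squat pan again, origin at the centre of its underside. Walls 3 mm, floor 6 mm thick; all three pans flare alike.
- tall: The tall pan again, origin at the centre of its underside.
- weight: Bystander: chrome handlebar end weight standing on the bench, 36 mm across, 42 mm tall; origin under its centre.
- gauge: Bystander: orange plastic tyre pressure gauge lying flat, about 110 mm by 34 mm by 24 mm.
- magdish: Bystander: round steel magnetic parts dish without handle, 110 mm across, 28 mm tall, beyond the holder.
- scraper: Bystander: stainless scraper lying flat, 200 mm long, beyond the holder.
- tin: Bystander: closed green tin, 74 mm across, 75 mm tall.
- spanner: Bystander: spanner lying flat, 160 mm long, near the robot on its right.
- case: Bystander: small closed plastic case 66 mm by 46 mm by 32 mm, near the robot on its left.
Mind the look-alikes: they are no part of the job. Leave any blue look-alike of the squat alone.

How it is judged:
On the way, in this order (a step that is already met when the one before it is completed fails the run):
1. the squat pan sits home in the big pan with its handle fanned 30 to 65 degrees from the big pan's handle (z of squat_centre in the frame of dish between 0.028 and 0.034 m and x of squat_centre in the frame of dish between -0.007 and 0.007 m and y of squat_centre in the frame of dish between -0.007 and 0.007 m and angle between the z axis of squat_centre and the z axis of dish, either way round below 0.07 rad and x of squat_grip in the frame of dish between 0.041 and 0.088 m), for 0.2 s.
2. with the tall pan home in the squat pan and its handle fanned on, the nest is pushed into the leaning pan with more than 10 N (weight included) for 0.2 s (all of step 1 and z of tall_centre in the frame of squat_centre between 0.007 and 0.013 m and x of tall_centre in the frame of squat_centre between -0.007 and 0.007 m and y of tall_centre in the frame of squat_centre between -0.007 and 0.007 m and angle between the z axis of tall_centre and the z axis of squat_centre, either way round below 0.07 rad and x of tall_grip in the frame of squat_centre between 0.041 and 0.088 m and x of tall_grip in the frame of dish below 0.055 m and contact force between squat and dish above 10 N), for 0.2 s.
At the end, for the whole second after the job is handed in: Squat pan home in the big pan and tall pan home in the squat pan (within 3 mm along the axis, 7 mm sideways, 4 degrees), released and at rest; each handle 30 to 65 degrees round from the one below, both the same way (tall from big at least 57 degrees) (all of step 1 and z of tall_centre in the frame of squat_centre between 0.007 and 0.013 m and x of tall_centre in the frame of squat_centre between -0.007 and 0.007 m and y of tall_centre in the frame of squat_centre between -0.007 and 0.007 m and angle between the z axis of tall_centre and the z axis of squat_centre, either way round below 0.07 rad and x of tall_grip in the frame of squat_centre between 0.041 and 0.088 m and x of tall_grip in the frame of dish below 0.055 m and linear speed of each of squat, tall below 0.02 m/s and contact force between the fingers and squat below 0.1 N and contact force between the fingers and tall below 0.1 N); the robot touches nothing.
It fails at once if a pan is dropped or hammered into the nest (more than 60 N) (contact force between squat and dish above 60 N or contact force between tall and squat above 60 N).
It fails at once if another thing on the bench is moved by more than 40 mm (distance of any of weight, gauge, magdish, scraper, tin, spanner, case from where it was at the start of the episode above 0.04 m).
It also fails if it takes over 72 s, if anything falls off the work surface, if the arm or the gripper's body presses on something with over 40 N, if the wrist force passes 120 N, or if a joint passes its speed limit or range.

## Robot

A 6-joint arm with a two-finger parallel gripper is mounted at the origin on the work surface. World frame = base frame: x ahead of the robot, y to its left, z up, the work surface at z = 0. Lengths are in m, angles in rad, forces in N, time in s.
With the tool pointing down it reaches from about 0.35 to 0.975 m from the base axis. Payload 4.9 kg.
Tool frame: the origin (TCP) lies midway between the tips of the shut fingers; the grasp point (between the pads) lies 19 mm behind it; z points along the fingers, y is the line along which they close (so a half turn about z gives the same grasp; the last joint's range is limited). The gripper opens to 85 mm and grips with 20 to 120 N. Pads are 22 mm wide; open, the fingers measure 114 mm over their backs; the gripper's body (76 mm by 85 mm) begins 54 mm behind the grasp point. The pads swing forward as they close: fully open they stand 13 mm farther back than shut.
Start: joints at [1.177, 0.053, 1.613, -0, 1.476, -0.119], TCP at [0.17, 0.602, 0.231] pointing down, gripper open.
Joint ranges: [-3.01, 3.01], [-1.01, 2.22], [0.06, 2.58], [-1.02, 4.17], [0.09, 2.62], [-3.14, 3.14]. Speed limits (rad/s): [2.57, 2.57, 3.14, 3.14, 3.14, 3.14].

## Interface

Orientations are given as a unit quaternion [w, x, y, z].
In Python, from plant import * gives the robot as it stands.
- The arm moves only by the tool jog_arm, never from a script. Its argument "targets" is a list of rows, each a list of 3 entries, a list of its own where there are three numbers: the shift along the tool's x, y, z in units of 25 mm (1.0 is 25 mm), then the turn, a rotation vector about the tool's x, y, z in units of 8 degrees (1.0 is 8 degrees), then the opening in per cent of the stroke, from 0 (shut) to 100 (fully open). A call has 1 to 8 rows; each row is the pose to reach, as a shift and turn from the pose commanded when the call began, along the tool's axes at that moment; what a row does not reach only later rows make up. A row lasts 1/8 s, in which the tool goes at most 62.5 mm and 10.7 degrees, less where a joint would pass 70% of its speed; a pose out of reach is approached as far as the arm can. A call with a gripper value outside its range is refused whole. The fingers move at their own pace and stop on an object; the grip force is fixed at half the most. Time passes only in rows, so rows that repeat a pose let the fingers close. It gives the time, the measured TCP pose, the force, the opening and the grip force at its end, in the units of the state.
- state(): the state, without advancing time (a new reading comes with each control period).
- grab_frame(name): name is "scene" or "top"; returns (picture, depth): 384x512x3 uint8, red, green, blue; 384x512 float32, m along the optical axis (not along the pixel's ray), 0 where there is no reading.
- camera_params(name): a dict with "fovy" (degrees; the focal length in pixels is half the picture's height over the tangent of half this angle, whatever the lens; pixels are square), "cx", "cy" (the principal point, pixels), "rvec" (rotation vector, rad) and "tvec" (3), from world to camera coordinates, as OpenCV has them. Camera axes: x right, y down, z forward; pixel columns grow to the right and rows downward; lengths in m; the calibration is good to about 2 mm. A picture is of the moment at which its call begins. camera_params takes no time and is no camera call.
- job_done(): hands the job in; it is judged then, once.
The state is a dict: "time": time; "joint_pos": joint angles; "joint_vel": joint speeds; "joint_efforts": joint torques, N m; "tool_pos": TCP position; "tool_rot": TCP orientation; "contact_force": force on the tool from outside, world axes, zero at the start; "ft_torque": the same for the moment, N m; "gripper_width": opening from 0.0 (shut) to 1.0 (fully open); "grasp_force": force on a finger pad.
Only numpy, scipy, OpenCV 4.12 (cv2) and the standard library are available. Lean on these libraries where they do the work, as an engineer would, in place of code of your own. Each camera call takes 0.05 s, during which the arm holds its last target. There are 200 camera calls.

## Working session

There is one attempt and no reset: what is moved stays moved. The work goes in short steps, Python scripts to look and compute and a tool call to move; the robot and the scene stay as the last step left them, time stands still between calls to the robot, and variables do not carry over. Pictures are saved under pics/ and viewed, at most 10 in all, crops included, and the job is handed in when it is done.

Besides the shell and the picture viewer there is one more tool, called after "Request:" as name(argument=value, ...), one argument or row to a line, values as JSON. jog_arm: Moves the arm, as the interface text tells. Its arguments: {"type":"object","properties":{"targets":{"type":"array"}},"required":["targets"]}

```bash
ls; mkdir -p pics
cat > h.py <<'E'
from plant import *
import numpy as np, cv2
from scipy.spatial.transform import Rotation as R
def cam(n):
    p=camera_params(n); f=192/np.tan(np.radians(p['fovy'])/2)
    return f,p['cx'],p['cy'],R.from_rotvec(np.ravel(p['rvec'])).as_matrix(),np.ravel(p['tvec'])
def cloud(n,d):
    f,cx,cy,Rm,t=cam(n); v,u=np.mgrid[:384,:512]
    P=np.stack([(u-cx)/f*d,(v-cy)/f*d,d],-1)
    W=(P-t)@Rm; W[d==0]=np.nan
    return W
def proj(n,X):
    f,cx,cy,Rm,t=cam(n); c=Rm@np.array(X)+t
    return c[0]/c[2]*f+cx,c[1]/c[2]*f+cy
E
python3 - <<'E'
from h import *
for n in('scene','top'):
    p,d=grab_frame(n); np.savez(f'{n}0.npz',p=p,d=d)
    cv2.imwrite(f'pics/{n}0.png',cv2.resize(p[...,::-1],(800,600)))
    print(camera_params(n))
print(state())
E
```

```text
pics
{'fovy': 42.991225599670145, 'cx': 258.909393474251, 'cy': 186.95217290645945, 'rvec': array([ 0.96904895,  2.50334212, -1.04056965]), 'tvec': array([ 0.37237223, -0.18947857,  1.60380321])}
{'fovy': 53.4342839414942, 'cx': 249.78665883213756, 'cy': 197.57437292580218, 'rvec': array([ 2.13126741, -2.14806783,  0.11588605]), 'tvec': array([0.03227641, 0.5178082 , 1.20116581])}
{'time': 0.1, 'joint_pos': array([ 1.17701477e+00,  5.33091990e-02,  1.61410993e+00, -2.50920477e-05,
        1.47599760e+00, -1.19000923e-01]), 'joint_vel': array([-0.00059425, -0.00126366, -0.00232488, -0.00067785, -0.00135351,
       -0.00010841]), 'joint_efforts': array([ 5.65121936e-04, -3.94904029e+01, -3.71362746e+01, -8.70994472e-05,
        3.89640976e-03, -2.23730513e-05]), 'tool_pos': array([0.16938175, 0.60104546, 0.2302025 ]), 'tool_rot': array([-2.19204931e-04,  1.36957246e-01,  9.90576540e-01, -8.85392904e-04]), 'contact_force': array([ 0.50401778, -0.27637863,  0.79011987]), 'ft_torque': array([-0.00476623,  0.03094354, -0.02038226]), 'grasp_force': 0.0, 'gripper_width': 1.000218407359653}
```

View pics/scene0.png

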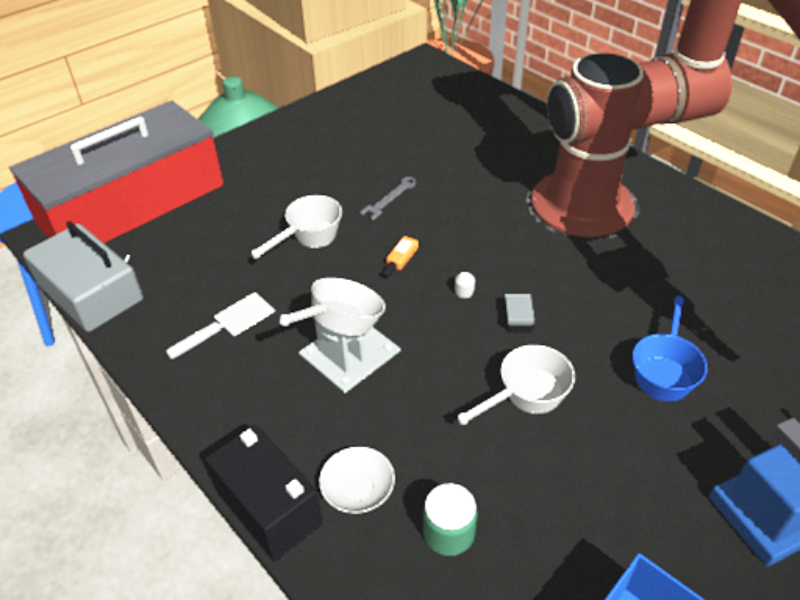

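View pics/top0.png

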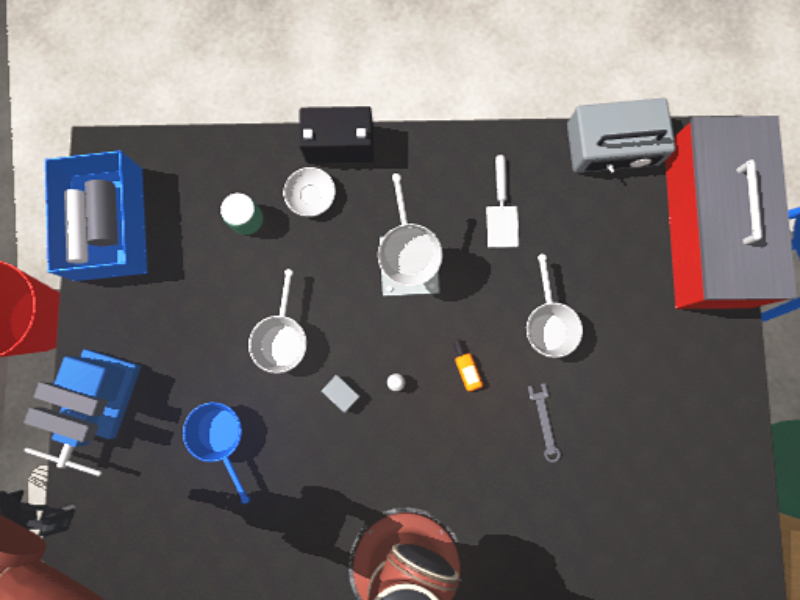

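The scene picture shows the big pan on the holder at (345,305), with its handle pointing left and away. One steel pan is at (538,378) and a smaller, deeper one at (314,220). In the top view the left pan (278,343), handle end (289,272), is the squat one. The right pan (554,330), handle end (542,258), is the tall one. The dish is at (410,255) with its handle end at (397,178).

```bash
cat > m.py <<'E'
from h import *
from scipy.optimize import least_squares
def circ(P,r0):
    f=lambda q:np.hypot(P[:,0]-q[0],P[:,1]-q[1])-q[2]
    s=least_squares(f,[*P[:,:2].mean(0),r0],loss='soft_l1',f_scale=.001); return s.x,np.sqrt(np.mean(s.fun**2))
def load(n): z=np.load(f'{n}0.npz'); return cloud(n,z['d'])
def near(W,c,r): 
    P=W.reshape(-1,3); P=P[np.isfinite(P[:,0])]; return P[np.hypot(P[:,0]-c[0],P[:,1]-c[1])<r]
E
python3 - <<'E'
from m import *
for n in('top','scene'):
    W=load(n)
    T=load('top')
    for name,(u,v),(hu,hv),h,r in(('squat',(278,343),(289,272),.05,.059),('tall',(554,330),(542,258),.058,.0555)):
        c=T[int(v*.64),int(u*.64)]; P=near(W,c,.2)
        print(n,name,c.round(3),'zmax',np.sort(P[:,2])[-20])
        rim=P[(abs(P[:,2]-h)<.004)&(np.hypot(*(P-c)[:,:2].T)<.075)]
        q,e=circ(rim,r)
        d=P[:,:2]-q[:2]; rr=np.hypot(*d.T); H=P[(rr>.075)&(rr<.15)&(abs(P[:,2]-(h-.003))<.009)]
        m=H[:,:2].mean(0)-q[:2]
        l=cv2.fitLine(H[:,:2].astype(np.float32),cv2.DIST_HUBER,0,.001,.001).ravel()
        print(' c',q.round(4),'rms',e.round(4),len(rim),'hdl yaw',np.degrees(np.arctan2(m[1],m[0])).round(1),'line',np.degrees(np.arctan2(l[1],l[0])).round(1),len(H),'ztop',np.median(H[:,2]).round(4), 'mid',m.round(4))
    # dish
    c=T[int(255*.64),int(410*.64)]; P=near(W,c,.2); P=P[P[:,2]>.06]
    print(n,'dishpix',c.round(3),len(P))
    # model fit: unknown holder origin(x,y), yaw; height 95mm
    best=None
    def frame(q):
        M=R.from_euler('z',q[2]).as_matrix()@R.from_euler('y',-np.radians(27)).as_matrix()
        return M,np.array([q[0],q[1],.095])
    def loc(q): M,o=frame(q); return (P-o)@M
    def res(q):
        L=loc(q); L=L[L[:,2]>-.05]; r=np.hypot(L[:,0],L[:,1])
        z=L[:,2]
        wo=50+z/42e-0*0
        ro=.05+.012*z/.042   # outer wall
        ri=ro-.003
        dw=np.minimum(abs(r-ro),abs(r-ri)); df=abs(z-.006)+np.maximum(0,r-.05)
        a=np.minimum(dw,df); a=np.where((z>-.003)&(z<.045),a,.01); return np.minimum(a,.008)
    for x0 in (-.03,0,.03):
      for y0 in(-.02,0,.02):
        from scipy.optimize import minimize
        s=minimize(lambda q:res(q).sum() if len(res(q))>0 else 9,[c[0]+x0,c[1]+y0,0],method='Nelder-Mead',options=dict(initial_simplex=np.array([[c[0]+x0,c[1]+y0,0],[c[0]+x0+.015,c[1]+y0,0],[c[0]+x0,c[1]+y0+.015,0],[c[0]+x0,c[1]+y0,.15]])))
        if best is None or s.fun<best.fun: best=s
    L=loc(best.x); r=np.hypot(L[:,0],L[:,1]); H=L[(r>.075)&(r<.15)&(abs(L[:,2]-.036)<.01)]
    m=H.mean(0); print(' dish',best.x.round(4),'res',(best.fun/len(P)).round(4),'hdl ang in holder-tilt frame',np.degrees(np.arctan2(m[1],m[0])).round(1),m.round(4),len(H))
E
```

```text
top squat [0.453 0.271 0.004] zmax 0.05351244868993354
 c [0.4474 0.261  0.0564] rms 0.0048 146 hdl yaw -9.5 line -3.6 84 ztop 0.0491 mid [ 0.1088 -0.0182]
top tall [ 0.474 -0.312  0.007] zmax 0.06021533553935979
 c [ 0.4716 -0.2992  0.0535] rms 0.005 144 hdl yaw 7.0 line 6.4 88 ztop 0.057 mid [0.1126 0.0139]
top dishpix [ 0.618 -0.012  0.095] 1384
 dish [ 0.6284 -0.0098  0.0386] res 0.0019 hdl ang in holder-tilt frame 7.2 [0.1127 0.0142 0.0408] 89
scene squat [0.453 0.271 0.004] zmax 0.05220713397710865
 c [0.4508 0.2602 0.0569] rms 0.0037 213 hdl yaw -7.8 line -7.1 143 ztop 0.0478 mid [ 0.1112 -0.0152]
scene tall [ 0.474 -0.312  0.007] zmax 0.05982609517087402
 c [ 0.4748 -0.3005  0.0535] rms 0.0046 128 hdl yaw 7.2 line 7.3 99 ztop 0.0548 mid [0.1127 0.0143]
scene dishpix [ 0.618 -0.012  0.095] 1659
 dish [ 0.6321 -0.0118  0.0063] res 0.0024 hdl ang in holder-tilt frame 10.1 [0.1114 0.0199 0.0393] 118
```

```bash
cat > g.py <<'E'
from m import *
def rot(h,z):  # tool x = -handle dir, z = approach
    z=np.array(z,float);z/=np.linalg.norm(z); x=-np.array(h,float); x-=z*(x@z); x/=np.linalg.norm(x)
    return np.stack([x,np.cross(z,x),z],1)
DO=np.array([.630,-.011,.095]); DM=R.from_euler('z',1.5,degrees=True).as_matrix()@R.from_euler('y',-27,degrees=True).as_matrix()
HA=8.5  # big pan handle angle in DM
def inpan(ang,r,z): # point in dish frame polar
    a=np.radians(HA+ang); return DO+DM@np.array([r*np.cos(a),r*np.sin(a),z]), DM@np.array([np.cos(a),np.sin(a),0])
def go(p,M,base=None):
    s=state(); b=s['tool_pos'] if base is None else np.array(base); q=s['tool_rot']
    B=R.from_quat([q[1],q[2],q[3],q[0]])
    print('shift',(B.inv().apply(np.array(p)-b)/.025).round(2),'turn',(np.degrees((B.inv()*R.from_matrix(M)).as_rotvec())/8).round(2),'t',s['time'].round(2))
E
python3 - <<'E'
from g import *
a=np.radians(-7.5); h=[np.cos(a),np.sin(a),0]
p=np.array([.449,.2606,0])+.1*np.array(h)
for z in(.1,.025): go([p[0],p[1],z],rot(h,[0,0,-1]))
print(p)
E
```

```text
Traceback (most recent call last):
  File "g.py", line 12, in go
    print('shift',(B.inv().apply(np.array(p)-b)/.025).round(2),'turn',(np.degrees((B.inv()*R.from_matrix(M)).as_rotvec())/8).round(2),'t',s['time'].round(2))
                                                                                                                                          ^^^^^^^^^^^^^^^
AttributeError: 'float' object has no attribute 'round'
```

```bash
sed -i "s/s\['time'\].round(2)/s['time']/" g.py
python3 - <<'E'
from g import *
a=np.radians(-7.5); h=[np.cos(a),np.sin(a),0]
p=np.array([.449,.2606,0])+.1*np.array(h)
for z in(.1,.025): go([p[0],p[1],z],rot(h,[0,0,-1]))
print(p)
E
```

```text
shift [-18.42  -9.49   5.22] turn [-0.01 -0.   -1.03] t 0.1
shift [-18.42  -9.48   8.22] turn [-0.01 -0.   -1.03] t 0.1
[0.54814449 0.24754738 0.        ]
```

Request:
jog_arm(
  targets=[
    [[-18.4, -9.5, 5.2], [0, 0, -1], 60],
    [[-18.4, -9.5, 5.2], [0, 0, -1], 60],
    [[-18.4, -9.5, 5.2], [0, 0, -1], 60],
    [[-18.4, -9.5, 5.2], [0, 0, -1], 60],
    [[-18.4, -9.5, 5.2], [0, 0, -1], 60],
    [[-18.4, -9.5, 5.2], [0, 0, -1], 60],
    [[-18.4, -9.5, 5.2], [0, 0, -1], 60],
    [[-18.4, -9.5, 5.2], [0, 0, -1], 60],
  ],
)

```text
time: 1.1
tool_pos: [0.5249, 0.2688, 0.1087]
tool_rot: [-0.0, 0.068, 0.998, 0.0]
contact_force: [0.6, 0.4, -0.3]
gripper_width: 0.598
grasp_force: 0.0
```

Request:
jog_arm(
  targets=[
    [[0, 0, 0], [0, 0, 0], 60],
    [[0, 0, 0], [0, 0, 0], 60],
  ],
)

```text
time: 1.35
tool_pos: [0.5236, 0.2704, 0.109]
tool_rot: [-0.001, 0.068, 0.998, -0.0]
contact_force: [-0.3, 0.0, -0.1]
gripper_width: 0.601
grasp_force: 0.0
```

Run:
```python
from g import *
a=np.radians(-7.5); h=[np.cos(a),np.sin(a),0]
for z in(.1,.025): go([.548,.2475,z],rot(h,[0,0,-1]))
print(state()['tool_pos'])
```

```text
shift [-1.09 -0.77  0.36] turn [-0.   -0.01 -0.04] t 1.35
shift [-1.1  -0.77  3.36] turn [-0.   -0.01 -0.04] t 1.35
[0.52355566 0.27035337 0.10900876]
```

Request:
jog_arm(
  targets=[
    [[-1.1, -0.77, 0.4], [0, 0, 0], 60],
    [[-1.1, -0.77, 0.4], [0, 0, 0], 60],
    [[-1.1, -0.77, 2], [0, 0, 0], 60],
    [[-1.1, -0.77, 3.36], [0, 0, 0], 60],
    [[-1.1, -0.77, 3.36], [0, 0, 0], 60],
  ],
)

```text
time: 1.98
tool_pos: [0.5449, 0.2483, 0.0227]
tool_rot: [-0.003, 0.067, 0.998, -0.001]
contact_force: [0.3, -0.6, -0.5]
gripper_width: 0.6
grasp_force: 0.0
```

Run:
```python
from g import *
p,d=grab_frame('scene'); u,v=map(int,proj('scene',[.54,.25,.05])); print(u,v)
cv2.imwrite('pics/a1.png',cv2.resize(p[v-70:v+70,u-90:u+90,::-1],(720,560),interpolation=cv2.INTER_CUBIC)); print(state()['tool_pos'])
```

```text
315 255
[0.54687841 0.248665   0.02497849]
```

View pics/a1.png

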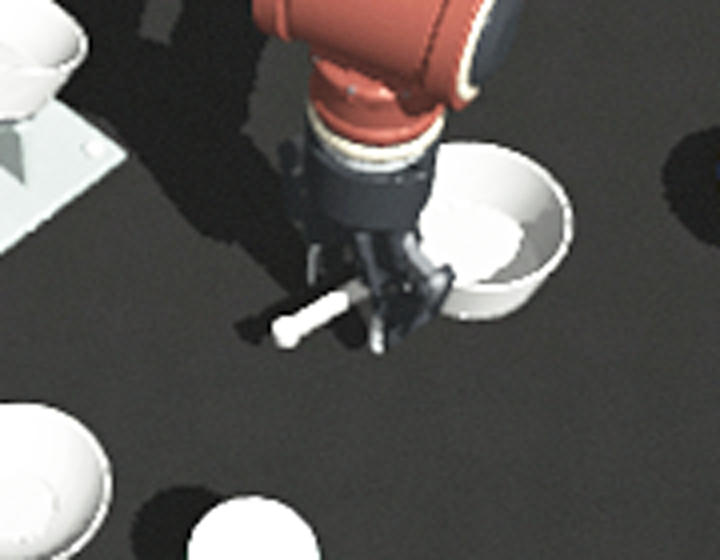

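The handle (bar from (285,330) to (360,290)) runs between the two fingers. Closing and lifting.

Request:
jog_arm(
  targets=[
    [[0, 0, 0], [0, 0, 0], 0],
    [[0, 0, 0], [0, 0, 0], 0],
    [[0, 0, 0], [0, 0, 0], 0],
    [[0, 0, 0], [0, 0, 0], 0],
    [[0, 0, 0], [0, 0, 0], 0],
    [[0, 0, 0], [0, 0, 0], 0],
  ],
)

```text
time: 2.78
tool_pos: [0.5501, 0.248, 0.0269]
tool_rot: [0.001, 0.068, 0.998, 0.001]
contact_force: [2.3, -0.7, 5.6]
gripper_width: 0.1
grasp_force: 59.9
```

Request:
jog_arm(
  targets=[
    [[0, 0, -1], [0, 0, 0], 0],
    [[0, 0, -3], [0, 0, 0], 0],
    [[0, 0, -5], [0, 0, 0], 0],
    [[0, 0, -7], [0, 0, 0], 0],
    [[0, 0, -8], [0, 0, 0], 0],
    [[0, 0, -8], [0, 0, 0], 0],
    [[0, 0, -8], [0, 0, 0], 0],
  ],
)

```text
time: 3.65
tool_pos: [0.5474, 0.2473, 0.2227]
tool_rot: [-0.002, 0.068, 0.998, -0.001]
contact_force: [-0.5, 0.8, -3.0]
gripper_width: 0.097
grasp_force: 59.0
```

```bash
cat >> g.py <<'E'
from scipy.optimize import minimize
SQ=(.0445,.059,.05,.044); TA=(.039,.0555,.058,.052)
def pts(c,r):
    out=[]
    for n in('top','scene'):
        W=cloud(n,grab_frame(n)[1]).reshape(-1,3); out.append(W[np.linalg.norm(W-c,axis=1)<r])
    return out
def fitpan(dim,o0,M0,r=.09,P=None,show=True):
    rb,rt,h,gz=dim; o0=np.array(o0); c=o0+M0@[0,0,h/2]
    P=pts(c,r) if P is None else P; A=np.concatenate(P)
    def cost(q,X=None):
        X=A if X is None else X
        M=R.from_rotvec([*q[3:5],0]).as_matrix(); L=((X-o0)@M0-q[:3])@M
        r_=np.hypot(L[:,0],L[:,1]); z=L[:,2]; zc=np.clip(z,0,h); ro=rb+(rt-rb)*zc/h; e=abs(z-zc)
        d=np.minimum(np.minimum(np.hypot(r_-ro,e),np.hypot(r_-ro+.003,e)),np.hypot(z-.006,np.maximum(0,r_-rb)))
        d=np.minimum(d,np.hypot(z, np.maximum(0,r_-rb)))
        return np.minimum(d,.008).mean()
    b=None
    for k in range(4):
        x0=np.zeros(5) if b is None else b.x
        S=np.vstack([x0,x0+np.diag([.008,.008,.008,.08,.08])*(-1)**k])
        b=minimize(cost,x0,method='Nelder-Mead',options=dict(initial_simplex=S,maxiter=2000,maxfev=2000,xatol=1e-5,fatol=1e-7))
    q=b.x; 
    if show: print('fit shift(mm) in guess frame',(q[:3]*1e3).round(1),'tilt deg',np.degrees(q[3:5]).round(1),'cost mm',round(b.fun*1e3,2),[len(p) for p in P])
    return o0+M0@q[:3], M0@R.from_rotvec([*q[3:5],0]).as_matrix()
def tool():
    s=state(); q=s['tool_rot']; return s['tool_pos'],R.from_quat([q[1],q[2],q[3],q[0]]).as_matrix()
def held(dim): # nominal pan pose in hand: origin, axes
    p,T=tool(); M=np.stack([-T[:,0],T[:,1],-T[:,2]],1); return p-.019*T[:,2]-M@[.1,0,dim[3]],M
E
python3 - <<'E'
from g import *
o,M=held(SQ); print(o)
o1,M1=fitpan(SQ,o,M); print(o1,M1[:,2].round(3))
# dish refit with full freedom from stored frames
D=(.05,.062,.042,.036); c=DO+DM@[0,0,.021]
P=[W[np.linalg.norm(W-c,axis=1)<.085] for W in [load(n).reshape(-1,3) for n in('top','scene')]]
P=[p[p[:,2]>.06] for p in P]
for Q in(P,P[:1],P[1:]):o2,M2=fitpan(D,DO,DM,P=Q); print(o2,M2[:,2].round(3), DM[:,2].round(3))
E
```

```text
[0.44823084 0.26075173 0.19805338]
fit shift(mm) in guess frame [-0.2 -1.3 -3.6] tilt deg [-0.4 -0.9] cost mm 0.92 [33, 1597]
[0.44786471 0.25948172 0.19441244] [-0.01   0.011  1.   ]
fit shift(mm) in guess frame [1.  0.6 0.9] tilt deg [0.9 0.3] cost mm 1.7 [1290, 1523]
[ 0.63051614 -0.01040808  0.096253  ] [-0.449 -0.028  0.893] [-0.454 -0.012  0.891]
fit shift(mm) in guess frame [0.2 0.9 5.3] tilt deg [-0.1 -0.3] cost mm 1.25 [1290]
[ 0.62775981 -0.01011506  0.09982022] [-0.458 -0.011  0.889] [-0.454 -0.012  0.891]
fit shift(mm) in guess frame [ 1.2 -0.3 -0.6] tilt deg [0.2 1. ] cost mm 1.85 [1523]
[ 0.63132409 -0.01125591  0.09495276] [-0.439 -0.015  0.899] [-0.454 -0.012  0.891]
```

```bash
cat >> g.py <<'E'
import pickle
DO=np.array([.6300,-.0108,.0955])
def tgt(dim,ang,z,off,dx=0,dy=0): # pan origin z above dish origin along axis, handle angle rel. dish handle; off: pan offset from nominal in hand
    a=np.radians(HA+ang); M=DM@R.from_rotvec([0,0,a]).as_matrix()
    o=DO+DM@[dx,dy,z]; g=o+M@(np.array([.1,0,dim[3]])-off)
    T=np.stack([-M[:,0],M[:,1],-M[:,2]],1); return g+.019*T[:,2],T
E
python3 - <<'E'
from g import *
off=np.array([0,-.0013,-.003])
for z in(.1,.04,.006): p,T=tgt(SQ,-46,z,off); print(p); go(p,T)
E
```

```text
[ 0.64484465 -0.07027658  0.24592561]
shift [ -5.57 -12.06  -0.94] turn [-1.38 -3.16  3.47] t 3.75
[ 0.67207475 -0.06956353  0.19246522]
shift [ -6.66 -11.88   1.19] turn [-1.38 -3.16  3.47] t 3.75
[ 0.68750514 -0.06915947  0.16217099]
shift [ -7.27 -11.78   2.4 ] turn [-1.38 -3.16  3.47] t 3.75
```

Request:
jog_arm(
  targets=[
    [[-5.57, -12.06, -1], [-1.38, -3.16, 3.47], 0],
    [[-5.57, -12.06, -1], [-1.38, -3.16, 3.47], 0],
    [[-5.57, -12.06, -1], [-1.38, -3.16, 3.47], 0],
    [[-5.57, -12.06, -1], [-1.38, -3.16, 3.47], 0],
    [[-5.57, -12.06, -1], [-1.38, -3.16, 3.47], 0],
    [[-5.57, -12.06, -1], [-1.38, -3.16, 3.47], 0],
    [[-5.57, -12.06, -1], [-1.38, -3.16, 3.47], 0],
    [[-5.57, -12.06, -1], [-1.38, -3.16, 3.47], 0],
  ],
)

```text
time: 4.75
tool_pos: [0.6451, -0.069, 0.2487]
tool_rot: [0.221, 0.301, 0.924, 0.08]
contact_force: [-0.2, 0.1, -1.7]
gripper_width: 0.102
grasp_force: 59.1
```

Run:
```python
from g import *
o,M=held(SQ); fitpan(SQ,o,M)
off=np.array([0,-.0013,-.003])
for z in(.1,.04,.006): p,T=tgt(SQ,-46,z,off); go(p,T)
p,d=grab_frame('scene'); u,v=map(int,proj('scene',[.63,-.01,.15])); print(u,v)
cv2.imwrite('pics/a2.png',cv2.resize(p[v-70:v+70,u-90:u+90,::-1],(720,560),interpolation=cv2.INTER_CUBIC)); print(state()['tool_pos'])
```

```text
fit shift(mm) in guess frame [-0.7  0.3 -1.8] tilt deg [-0.2 -0.5] cost mm 1.18 [659, 1379]
shift [ 0.03 -0.11  0.11] turn [ 0.03  0.01 -0.  ] t 4.85
shift [ 0.03 -0.12  2.51] turn [ 0.03  0.01 -0.  ] t 4.85
shift [ 0.03 -0.13  3.87] turn [ 0.03  0.01 -0.  ] t 4.85
216 188
[ 0.64558236 -0.06848274  0.24986154]
```

View pics/a2.png

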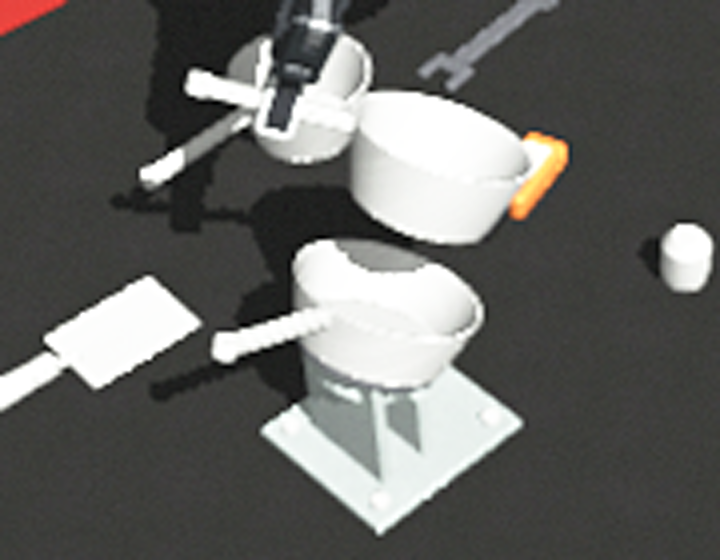

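The held squat pan (440,165) hangs above the big pan (385,310), parallel to it, with its handle rotated to the right. Nothing is in the way.

Request:
jog_arm(
  targets=[
    [[0, -0.1, 1.0], [0, 0, 0], 0],
    [[0, -0.1, 2.0], [0, 0, 0], 0],
    [[0, -0.1, 2.6], [0, 0, 0], 0],
    [[0, -0.1, 3.0], [0, 0, 0], 0],
    [[0, -0.1, 3.3], [0, 0, 0], 0],
    [[0, -0.1, 3.5], [0, 0, 0], 0],
    [[0, -0.1, 3.6], [0, 0, 0], 0],
    [[0, -0.1, 3.6], [0, 0, 0], 0],
  ],
)

```text
time: 5.9
tool_pos: [0.686, -0.0707, 0.17]
tool_rot: [0.222, 0.301, 0.924, 0.08]
contact_force: [-0.2, 0.8, -1.7]
gripper_width: 0.101
grasp_force: 59.1
```

Run:
```python
from g import *
print(state()['contact_force'],(tool()[1].T@state()['contact_force']).round(1))
o,M=held(SQ); o1,M1=fitpan(SQ,o,M)
print('in dish mm',(DM.T@(o1-DO)*1e3).round(1),(DM.T@M1[:,2]).round(3))
```

```text
[-0.21889025  0.82807629 -1.67952334] [1.3 0.1 1.4]
fit shift(mm) in guess frame [-1.3  5.2 -3.8] tilt deg [3.7 1.2] cost mm 3.17 [677, 1933]
in dish mm [ 5.3  4.6 12.6] [-0.028 -0.065  0.997]
```

Request:
jog_arm(
  targets=[
    [[0, 0, 0.1], [0, 0, 0], 0],
    [[0, 0, 0.15], [0, 0, 0], 0],
    [[0, 0, 0.2], [0, 0, 0], 0],
    [[0, 0, 0.2], [0, 0, 0], 0],
  ],
)

```text
time: 6.5
tool_pos: [0.6882, -0.0705, 0.1652]
tool_rot: [0.222, 0.301, 0.924, 0.08]
contact_force: [0.1, -0.6, -1.5]
gripper_width: 0.1
grasp_force: 59.1
```

```bash
cat > f.py <<'E'
from g import *
s=state();print('force tool',(tool()[1].T@s['contact_force']).round(1),'torque',(tool()[1].T@s['ft_torque']).round(2),'tcp in dish mm',(DM.T@(s['tool_pos']-DO)*1e3).round(1))
E
python3 f.py
```

```text
force tool [ 0.1 -0.8  1.4] torque [ 0.24  0.17 -0.04] tcp in dish mm [ 82.  -61.2  36.4]
```

Request:
jog_arm(
  targets=[
    [[0, 0, 0.05], [0, 0, 0], 0],
    [[0, 0, 0.1], [0, 0, 0], 0],
    [[0, 0, 0.1], [0, 0, 0], 0],
  ],
)

```text
time: 6.88
tool_pos: [0.6894, -0.0706, 0.1633]
tool_rot: [0.222, 0.301, 0.924, 0.08]
contact_force: [0.0, -0.1, -1.6]
gripper_width: 0.1
grasp_force: 59.2
```

```bash
python3 f.py
```

```text
force tool [ 0.5 -0.5  1.4] torque [ 0.23  0.16 -0.06] tcp in dish mm [ 82.3 -61.3  34.1]
```

Request:
jog_arm(
  targets=[
    [[0, 0, 0.04], [0, 0, 0], 0],
    [[0, 0, 0.04], [0, 0, 0], 0],
  ],
)

```text
time: 7.12
tool_pos: [0.69, -0.0706, 0.1625]
tool_rot: [0.222, 0.301, 0.924, 0.08]
contact_force: [-0.4, -0.6, -0.6]
gripper_width: 0.098
grasp_force: 59.3
```

```bash
python3 f.py
```

```text
force tool [ 0.1 -0.9  0.3] torque [ 0.29  0.19 -0.06] tcp in dish mm [ 82.4 -61.3  33.2]
```

Request:
jog_arm(
  targets=[
    [[0, 0, 0.04], [0, 0, 0], 0],
    [[0, 0, 0.08], [0, 0, 0], 0],
    [[0, 0, 0.08], [0, 0, 0], 0],
  ],
)

```text
time: 7.5
tool_pos: [0.691, -0.0707, 0.161]
tool_rot: [0.223, 0.301, 0.924, 0.08]
contact_force: [-1.4, -1.6, 2.3]
gripper_width: 0.104
grasp_force: 59.6
```

```bash
python3 f.py
```

```text
force tool [-0.7 -1.4 -2.7] torque [ 0.28  0.2  -0.13] tcp in dish mm [ 82.7 -61.4  31.4]
```

Request:
jog_arm(
  targets=[
    [[0, 0, -0.04], [0, 0, 0], 14],
    [[0, 0, -0.04], [0, 0, 0], 20],
    [[0, 0, -0.04], [0, 0, 0], 50],
    [[0, 0, -0.04], [0, 0, 0], 50],
    [[0, 0, -1], [0, 0, 0], 50],
    [[0, 0, -2.5], [0, 0, 0], 50],
    [[0, 0, -4], [0, 0, 0], 50],
    [[0, 0, -5], [0, 0, 0], 50],
  ],
)

```text
time: 8.5
tool_pos: [0.6333, -0.0723, 0.274]
tool_rot: [0.223, 0.301, 0.924, 0.08]
contact_force: [0.6, 0.1, 0.3]
gripper_width: 0.503
grasp_force: 0.0
```

```bash
cat > chk.py <<'E'
from g import *
import sys
ang=float(sys.argv[1])
a=np.radians(HA+ang); M=DM@R.from_rotvec([0,0,a]).as_matrix(); c=DO+DM@[0,0,.06]
P=[p for p in pts(c,.085)]
L=[(p-DO)@DM for p in P]
# only above the big pan's rim / inner surface
P=[p[(l[:,2]>.044)|((np.hypot(l[:,0],l[:,1])<.05)&(l[:,2]>.007))] for p,l in zip(P,L)]
for Q in (P,P[:1],P[1:]):
    o,N=fitpan(SQ,DO+DM@[0,0,.006],M,P=Q); print('squat in dish mm',(DM.T@(o-DO)*1e3).round(1),'axis',(DM.T@N[:,2]).round(3))
c=DO+DM@[0,0,.05]
for p in pts(c,.17):
    L=(p-DO)@DM; r=np.hypot(L[:,0],L[:,1]); t=np.degrees(np.arctan2(L[:,1],L[:,0]))-HA
    for z in(.036,.050,.064):
        m=(r>.08)&(r<.14)&(abs(L[:,2]-z-.003)<.006)
        print('handle z',z,m.sum(), np.median(t[m]).round(1) if m.sum() else '', np.percentile(t[m],[10,90]).round(1) if m.sum() else '')
E
python3 chk.py -46
```

```text
fit shift(mm) in guess frame [-0.1  0.2  2.7] tilt deg [-1.8  1.2] cost mm 1.31 [620, 767]
squat in dish mm [0.  0.3 8.7] axis [0.036 0.012 0.999]
fit shift(mm) in guess frame [0.1 2.6 3.8] tilt deg [ 1.2 -1.3] cost mm 1.19 [620]
squat in dish mm [1.7 2.  9.8] axis [-0.031 -0.003  1.   ]
fit shift(mm) in guess frame [ 2.2  2.1 -0.5] tilt deg [0.7 0.1] cost mm 1.25 [767]
squat in dish mm [3.  0.4 5.5] axis [-0.006 -0.012  1.   ]
handle z 0.036 69 -0.2 [-2.3  1.9]
handle z 0.05 49 -45.0 [-46.9 -43. ]
handle z 0.064 0  
handle z 0.036 92 0.3 [-42.7   2.2]
handle z 0.05 92 -43.6 [-46.1 -41.8]
handle z 0.064 0
```

Squat pan is home (within 3 mm, under 1° tilt), with its handle at −44.5°. On to the tall pan.

Run:
```python
from g import *
a=np.radians(7.2); h=[np.cos(a),np.sin(a),0]
for z in(.12,): go([.572,-.2875,z],rot(h,[0,0,-1]))
go([.572,-.2875,.22],rot(h,[0,0,-1]))
```

```text
shift [-1.12 -9.93  4.14] turn [ 0.97  3.36 -5.3 ] t 8.7
shift [-2.57 -8.8   0.58] turn [ 0.97  3.36 -5.3 ] t 8.7
```

Request:
jog_arm(
  targets=[
    [[-2.57, -8.8, 0.58], [1, 3.4, -5.3], 60],
    [[-2.57, -8.8, 0.58], [1, 3.4, -5.3], 60],
    [[-2.57, -8.8, 0.58], [1, 3.4, -5.3], 60],
    [[-2.57, -8.8, 0.58], [1, 3.4, -5.3], 60],
    [[-1.1, -9.9, 4.1], [1, 3.4, -5.3], 60],
    [[-1.1, -9.9, 4.1], [1, 3.4, -5.3], 60],
    [[-1.1, -9.9, 4.1], [1, 3.4, -5.3], 60],
    [[-1.1, -9.9, 4.1], [1, 3.4, -5.3], 60],
  ],
)

```text
time: 9.7
tool_pos: [0.572, -0.2869, 0.1216]
tool_rot: [-0.003, -0.063, 0.998, -0.001]
contact_force: [0.3, 0.2, 0.8]
gripper_width: 0.6
grasp_force: 0.0
```

Run:
```python
from g import *
a=np.radians(7.2); h=[np.cos(a),np.sin(a),0]
for z in(.12,.033): go([.572,-.2875,z],rot(h,[0,0,-1]))
```

```text
shift [ 0.   -0.03  0.07] turn [-0.01 -0.04 -0.  ] t 9.7
shift [-0.02 -0.02  3.54] turn [-0.01 -0.04 -0.  ] t 9.7
```

Request:
jog_arm(
  targets=[
    [[0, 0, 1.5], [0, 0, 0], 60],
    [[0, 0, 2.8], [0, 0, 0], 60],
    [[0, 0, 3.54], [0, 0, 0], 60],
    [[0, 0, 3.54], [0, 0, 0], 60],
    [[0, 0, 3.54], [0, 0, 0], 0],
    [[0, 0, 3.54], [0, 0, 0], 0],
    [[0, 0, 3.54], [0, 0, 0], 0],
    [[0, 0, 3.54], [0, 0, 0], 0],
  ],
)

```text
time: 10.7
tool_pos: [0.5721, -0.2875, 0.034]
tool_rot: [-0.002, -0.063, 0.998, -0.002]
contact_force: [1.4, -0.5, 2.9]
gripper_width: 0.105
grasp_force: 59.5
```

Request:
jog_arm(
  targets=[
    [[0, 0, 0], [0, 0, 0], 0],
    [[0, 0, -1], [0, 0, 0], 0],
    [[0, 0, -3], [0, 0, 0], 0],
    [[0, 0, -5], [0, 0, 0], 0],
    [[0, 0, -7], [0, 0, 0], 0],
    [[0, 0, -8], [0, 0, 0], 0],
    [[0, 0, -8], [0, 0, 0], 0],
    [[0, 0, -8], [0, 0, 0], 0],
  ],
)

```text
time: 11.7
tool_pos: [0.5711, -0.2857, 0.2296]
tool_rot: [-0.005, -0.063, 0.998, 0.0]
contact_force: [0.2, 0.4, -2.2]
gripper_width: 0.102
grasp_force: 58.8
```

Run:
```python
from g import *
o,M=held(TA)
o1,M1=fitpan(TA,o,M)
off=np.array([0,-.001,-.003])
for z in(.12,.06,.012): p,T=tgt(TA,-92,z,off,dx=.001,dy=.001); print(p); go(p,T)
```

```text
fit shift(mm) in guess frame [ 0.8  0.3 -2.2] tilt deg [0.6 0.1] cost mm 1.26 [24, 1026]
[ 0.57363218 -0.1105537   0.2405414 ]
shift [-0.97  6.94 -0.45] turn [-2.4  -2.98 10.91] t 11.8
[ 0.60086228 -0.10984066  0.18708101]
shift [-2.08  6.82  1.67] turn [-2.4  -2.98 10.91] t 11.8
[ 0.62264635 -0.10927022  0.14431269]
shift [-2.97  6.73  3.37] turn [-2.4  -2.98 10.91] t 11.8
```

Request:
jog_arm(
  targets=[
    [[-0.97, 6.94, -0.6], [-2.4, -2.98, 10.9], 0],
    [[-0.97, 6.94, -0.6], [-2.4, -2.98, 10.9], 0],
    [[-0.97, 6.94, -0.6], [-2.4, -2.98, 10.9], 0],
    [[-0.97, 6.94, -0.6], [-2.4, -2.98, 10.9], 0],
    [[-0.97, 6.94, -0.6], [-2.4, -2.98, 10.9], 0],
    [[-0.97, 6.94, -0.6], [-2.4, -2.98, 10.9], 0],
    [[-0.97, 6.94, -0.6], [-2.4, -2.98, 10.9], 0],
    [[-0.97, 6.94, -0.6], [-2.4, -2.98, 10.9], 0],
  ],
)

```text
time: 12.8
tool_pos: [0.5736, -0.1111, 0.2445]
tool_rot: [0.164, 0.599, 0.77, 0.149]
contact_force: [-0.8, -0.7, -1.0]
gripper_width: 0.099
grasp_force: 59.9
```

Run:
```python
from g import *
off=np.array([0.0005,0,-.0022])
for z in(.12,.06,.012): p,T=tgt(TA,-91,z,off,dx=.0015,dy=.001); print(p); go(p,T)
```

```text
[ 0.57502487 -0.10992181  0.24036133]
shift [ 0.05 -0.01  0.18] turn [-0.15 -0.19  0.61] t 12.8
[ 0.60225497 -0.10920877  0.18690094]
shift [-0.02  0.04  2.58] turn [-0.15 -0.19  0.61] t 12.8
[ 0.62403904 -0.10863833  0.14413263]
shift [-0.07  0.08  4.49] turn [-0.15 -0.19  0.61] t 12.8
```

Request:
jog_arm(
  targets=[
    [[0.05, 0, 0.18], [-0.15, -0.19, 0.61], 0],
    [[0.05, 0, 0.18], [-0.15, -0.19, 0.61], 0],
    [[0.05, 0, 0.18], [-0.15, -0.19, 0.61], 0],
  ],
)

```text
time: 13.18
tool_pos: [0.576, -0.1098, 0.242]
tool_rot: [0.174, 0.628, 0.742, 0.156]
contact_force: [0.2, 0.6, -1.2]
gripper_width: 0.1
grasp_force: 59.8
```

```bash
python3 - <<'E'
from g import *
o,M=held(TA); o1,M1=fitpan(TA,o,M); print('in dish',(DM.T@(o1-DO)*1e3).round(1),(DM.T@M1[:,2]).round(3))
off=np.array([0.0005,0,-.0022])
for z in(.12,.06,.012): p,T=tgt(TA,-91,z,off,dx=.0015,dy=.001); go(p,T)
E
python3 f.py
```

```text
fit shift(mm) in guess frame [ 1.1  1.6 -0.7] tilt deg [ 0.9 -1.5] cost mm 1.23 [1327, 1336]
in dish [  4.    0.7 122.6] [-0.02   0.023  1.   ]
shift [ 0.02 -0.09  0.06] turn [ 0.01 -0.    0.05] t 13.275
shift [ 0.02 -0.09  2.46] turn [ 0.01 -0.    0.05] t 13.275
shift [ 0.02 -0.1   4.38] turn [ 0.01 -0.    0.05] t 13.275
force tool [ 0.6 -0.1  1.6] torque [ 0.39 -0.07  0.  ] tcp in dish mm [ 16.8 -97.8 156.7]
```

Request:
jog_arm(
  targets=[
    [[0, -0.08, 1.0], [0, 0, 0], 0],
    [[0, -0.08, 2.0], [0, 0, 0], 0],
    [[0, -0.08, 2.8], [0, 0, 0], 0],
    [[0, -0.08, 3.3], [0, 0, 0], 0],
    [[0, -0.08, 3.7], [0, 0, 0], 0],
    [[0, -0.08, 3.9], [0, 0, 0], 0],
    [[0, -0.08, 4.05], [0, 0, 0], 0],
    [[0, -0.08, 4.05], [0, 0, 0], 0],
  ],
)

```text
time: 14.28
tool_pos: [0.6208, -0.1089, 0.152]
tool_rot: [0.175, 0.629, 0.741, 0.156]
contact_force: [0.1, -0.0, -1.1]
gripper_width: 0.103
grasp_force: 59.8
```

```bash
python3 f.py
```

```text
force tool [ 0.  -0.4  1. ] torque [ 0.39 -0.09 -0.03] tcp in dish mm [ 15.2 -97.8  55.7]
```

Request:
jog_arm(
  targets=[
    [[0, 0, 0.1], [0, 0, 0], 0],
    [[0, 0, 0.15], [0, 0, 0], 0],
    [[0, 0, 0.2], [0, 0, 0], 0],
    [[0, 0, 0.2], [0, 0, 0], 0],
  ],
)

```text
time: 14.78
tool_pos: [0.623, -0.1088, 0.1473]
tool_rot: [0.175, 0.629, 0.741, 0.156]
contact_force: [0.7, 0.7, -0.3]
gripper_width: 0.098
grasp_force: 59.8
```

```bash
python3 f.py
```

```text
force tool [0.6 0.6 0.6] torque [ 0.35 -0.1  -0.08] tcp in dish mm [ 15.  -97.8  50.5]
```

Request:
jog_arm(
  targets=[
    [[0, 0, 0.05], [0, 0, 0], 0],
    [[0, 0, 0.1], [0, 0, 0], 0],
    [[0, 0, 0.1], [0, 0, 0], 0],
  ],
)

```text
time: 15.15
tool_pos: [0.6241, -0.1087, 0.145]
tool_rot: [0.175, 0.629, 0.741, 0.156]
contact_force: [-0.1, 0.4, -0.8]
gripper_width: 0.1
grasp_force: 59.8
```

```bash
python3 f.py
```

```text
force tool [ 0.4 -0.4  0.7] torque [ 0.34 -0.07 -0.07] tcp in dish mm [ 14.9 -97.7  47.9]
```

Request:
jog_arm(
  targets=[
    [[0, 0, 0.05], [0, 0, 0], 0],
    [[0, 0, 0.05], [0, 0, 0], 0],
  ],
)

```text
time: 15.4
tool_pos: [0.6248, -0.1088, 0.1441]
tool_rot: [0.175, 0.629, 0.741, 0.156]
contact_force: [-0.3, 0.4, -0.8]
gripper_width: 0.102
grasp_force: 59.9
```

```bash
python3 f.py
```

```text
force tool [ 0.5 -0.6  0.5] torque [ 0.34 -0.   -0.06] tcp in dish mm [ 15.2 -97.9  46.9]
```

Request:
jog_arm(
  targets=[
    [[0, 0, 0.05], [0, 0, 0], 0],
    [[0, 0, 0.1], [0, 0, 0], 0],
    [[0, 0, 0.1], [0, 0, 0], 0],
  ],
)

```text
time: 15.78
tool_pos: [0.6261, -0.109, 0.1422]
tool_rot: [0.175, 0.629, 0.741, 0.156]
contact_force: [-0.7, -0.6, 1.1]
gripper_width: 0.1
grasp_force: 60.2
```

```bash
python3 f.py
```

```text
force tool [-0.5 -0.2 -1.4] torque [ 0.35 -0.   -0.09] tcp in dish mm [ 15.4 -98.   44.6]
```

Request:
jog_arm(
  targets=[
    [[0, 0, 0], [0, 0, 0], 14],
    [[0, 0, 0], [0, 0, 0], 20],
    [[0, 0, 0], [0, 0, 0], 50],
    [[0, 0, 0], [0, 0, 0], 50],
    [[0, 0, -1], [0, 0, 0], 50],
    [[0, 0, -2.5], [0, 0, 0], 50],
    [[0, 0, -4], [0, 0, 0], 50],
    [[0, 0, -5], [0, 0, 0], 0],
  ],
)

```text
time: 16.77
tool_pos: [0.5688, -0.1104, 0.2554]
tool_rot: [0.176, 0.629, 0.741, 0.157]
contact_force: [0.1, 0.6, -0.2]
gripper_width: 0.3
grasp_force: 0.0
```

```bash
sed -i 's/^import sys/import sys\nDIM,Z0=(SQ,.006) if sys.argv[2]=="s" else (TA,.012)/; s/fitpan(SQ,DO+DM@\[0,0,.006\]/fitpan(DIM,DO+DM@[0,0,Z0]/; s/>.044)|/>Z0+.045)|/; s/<.05)&(l/<.043)\&(l/' chk.py
python3 chk.py -91 t
python3 - <<'E'
from g import *
for z in(.09,.03): go(DO+DM@[.001,.001,z],tgt(TA,-91,0,0)[1])
p,d=grab_frame('scene'); u,v=map(int,proj('scene',[.63,-.01,.15]))
cv2.imwrite('pics/a3.png',cv2.resize(p[v-70:v+70,u-90:u+90,::-1],(720,560),interpolation=cv2.INTER_CUBIC))
E
```

```text
fit shift(mm) in guess frame [-2.5  1.6  0.9] tilt deg [0.7 1.2] cost mm 1.49 [922, 527]
squat in dish mm [ 1.2  2.7 12.9] axis [-0.009 -0.022  1.   ]
fit shift(mm) in guess frame [-2.6  0.1  0.9] tilt deg [0.4 1. ] cost mm 1.43 [922]
squat in dish mm [-0.2  2.6 12.9] axis [-0.004 -0.018  1.   ]
fit shift(mm) in guess frame [-2.   2.4 -0.7] tilt deg [0.9 1.1] cost mm 1.47 [527]
squat in dish mm [ 2.1  2.3 11.3] axis [-0.014 -0.021  1.   ]
handle z 0.036 72 -0.2 [-2.3  1.8]
handle z 0.05 76 -44.8 [-47.1 -42.7]
handle z 0.064 38 -90.0 [-92.5 -87.9]
handle z 0.036 96 0.1 [-43.3   2. ]
handle z 0.05 100 -44.2 [-87.6 -41.6]
handle z 0.064 66 -88.0 [-90.7 -85.8]
shift [ 4.   -0.01  3.17] turn [0.02 0.   0.05] t 16.975
shift [ 4.   -0.02  5.57] turn [0.02 0.   0.05] t 16.975
```

View pics/a3.png

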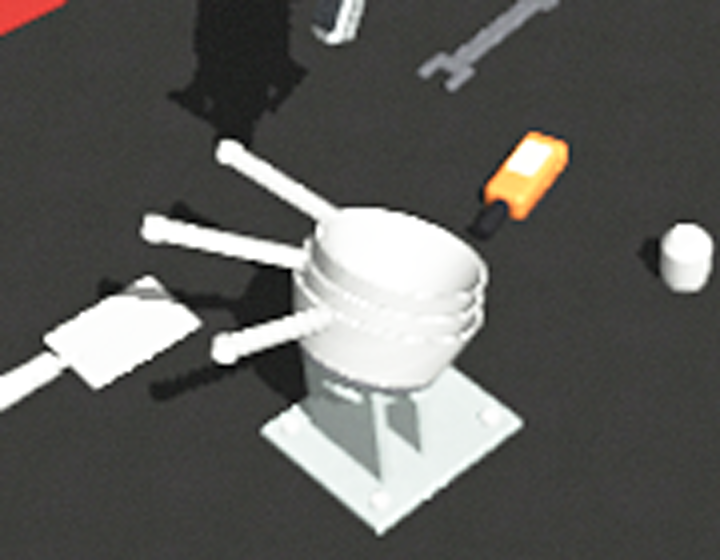

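The three pans are nested square, and the handles at (225,345), (150,228) and (230,152) fan out evenly. Next is the push on the tall pan's floor with shut fingers.

Request:
jog_arm(
  targets=[
    [[4, 0, 1], [0, 0, 0], 0],
    [[4, 0, 1], [0, 0, 0], 0],
    [[4, 0, 1], [0, 0, 0], 0],
    [[4, 0, 3.2], [0, 0, 0], 0],
    [[4, 0, 4.5], [0, 0, 0], 0],
    [[4, 0, 5.3], [0, 0, 0], 0],
    [[4, 0, 5.6], [0, 0, 0], 0],
    [[4, 0, 5.6], [0, 0, 0], 0],
  ],
)

```text
time: 18.02
tool_pos: [0.6178, -0.0103, 0.1216]
tool_rot: [0.174, 0.629, 0.741, 0.156]
contact_force: [0.4, 0.3, 1.0]
gripper_width: 0.003
grasp_force: 0.0
```

```bash
python3 f.py
```

```text
force tool [ 0.1  0.9 -0.7] torque [0.22 0.03 0.01] tcp in dish mm [ 0.9  0.8 28.8]
```

Request:
jog_arm(
  targets=[
    [[0, 0, 0.1], [0, 0, 0], 0],
    [[0, 0, 0.2], [0, 0, 0], 0],
    [[0, 0, 0.3], [0, 0, 0], 0],
    [[0, 0, 0.36], [0, 0, 0], 0],
    [[0, 0, 0.42], [0, 0, 0], 0],
    [[0, 0, 0.42], [0, 0, 0], 0],
  ],
)

```text
time: 18.77
tool_pos: [0.6226, -0.0097, 0.1128]
tool_rot: [0.175, 0.629, 0.741, 0.156]
contact_force: [0.4, -0.1, -1.2]
gripper_width: -0.001
grasp_force: 0.0
```

```bash
python3 f.py
```

```text
force tool [-0.1 -0.2  1.2] torque [ 0.23  0.04 -0.03] tcp in dish mm [ 1.3  1.3 18.7]
```

Request:
jog_arm(
  targets=[
    [[0, 0, 0.04], [0, 0, 0], 0],
    [[0, 0, 0.08], [0, 0, 0], 0],
    [[0, 0, 0.12], [0, 0, 0], 0],
    [[0, 0, 0.12], [0, 0, 0], 0],
  ],
)

```text
time: 19.27
tool_pos: [0.6241, -0.0097, 0.1104]
tool_rot: [0.175, 0.629, 0.741, 0.156]
contact_force: [-1.5, -0.3, 1.7]
gripper_width: -0.0
grasp_force: 1.1
```

```bash
python3 f.py
```

```text
force tool [-0.2 -0.6 -2.2] torque [ 0.37  0.09 -0.02] tcp in dish mm [ 1.5  1.3 15.9]
```

Request:
jog_arm(
  targets=[
    [[0, 0, 0.04], [0, 0, 0], 0],
    [[0, 0, 0.08], [0, 0, 0], 0],
    [[0, 0, 0.12], [0, 0, 0], 0],
    [[0, 0, 0.15], [0, 0, 0], 0],
    [[0, 0, 0.15], [0, 0, 0], 0],
  ],
)

```text
time: 19.9
tool_pos: [0.6256, -0.0096, 0.1075]
tool_rot: [0.174, 0.629, 0.742, 0.156]
contact_force: [-8.2, 0.4, 8.5]
gripper_width: -0.002
grasp_force: 5.8
```

```bash
python3 f.py
```

```text
force tool [  1.1  -3.3 -11.3] torque [ 0.93  0.23 -0.  ] tcp in dish mm [ 1.5  1.3 12.7]
```

Request:
jog_arm(
  targets=[
    [[0, 0, 0.03], [0, 0, 0], 0],
    [[0, 0, 0.04], [0, 0, 0], 0],
    [[0, 0, 0.04], [0, 0, 0], 0],
    [[0, 0, 0.04], [0, 0, 0], 0],
    [[0, 0, 0.04], [0, 0, 0], 0],
  ],
)

```text
time: 20.52
tool_pos: [0.626, -0.0096, 0.1069]
tool_rot: [0.174, 0.629, 0.742, 0.156]
contact_force: [-11.0, -0.3, 10.2]
gripper_width: 0.002
grasp_force: 6.9
```

```bash
python3 f.py
```

```text
force tool [  0.7  -5.1 -14.1] torque [1.08 0.26 0.  ] tcp in dish mm [ 1.6  1.3 12. ]
```

Request:
jog_arm(
  targets=[
    [[0, 0, -0.06], [0, 0, 0], 0],
    [[0, 0, -0.12], [0, 0, 0], 0],
    [[0, 0, -0.18], [0, 0, 0], 0],
    [[0, 0, -0.25], [0, 0, 0], 0],
    [[0, 0, -0.5], [0, 0, 0], 0],
    [[0, 0, -2], [0, 0, 0], 0],
    [[0, 0, -4], [0, 0, 0], 0],
    [[0, 0, -6], [0, 0, 0], 0],
  ],
)

```text
time: 21.52
tool_pos: [0.5569, -0.0114, 0.2407]
tool_rot: [0.175, 0.629, 0.741, 0.156]
contact_force: [-0.3, 0.6, 0.2]
gripper_width: 0.002
grasp_force: 0.0
```

Request:
jog_arm(
  targets=[
    [[4, 0, 0], [0, 0, 0], 0],
    [[8, 0, 0], [0, 0, 0], 0],
    [[8, 0, 0], [0, 0, 0], 0],
    [[8, 0, 0], [0, 0, 0], 0],
    [[8, 0, 0], [0, 0, 0], 0],
  ],
)

```text
time: 22.15
tool_pos: [0.528, 0.1864, 0.227]
tool_rot: [0.175, 0.628, 0.742, 0.156]
contact_force: [-0.6, 0.2, -0.6]
gripper_width: 0.0
grasp_force: 0.0
```

```bash
python3 chk.py -91 t
python3 - <<'E'
from g import *
p,d=grab_frame('scene'); cv2.imwrite('pics/a4.png',cv2.resize(p[...,::-1],(800,600)))
E
```

```text
fit shift(mm) in guess frame [-3.8  0.9  1.1] tilt deg [-0.4  2.2] cost mm 1.47 [905, 521]
squat in dish mm [ 0.4  3.9 13.1] axis [ 0.011 -0.037  0.999]
fit shift(mm) in guess frame [-0.4  0.1  4.5] tilt deg [ 0.5 -0.3] cost mm 1.44 [905]
squat in dish mm [ 0.1  0.4 16.5] axis [-0.009  0.005  1.   ]
fit shift(mm) in guess frame [-1.1  4.   0.9] tilt deg [ 2.2 -0.1] cost mm 1.44 [521]
squat in dish mm [ 3.8  1.6 12.9] axis [-0.039 -0.004  0.999]
handle z 0.036 70 -0.3 [-2.3  1.9]
handle z 0.05 78 -45.1 [-47.3 -42.8]
handle z 0.064 78 -90.1 [-92.4 -88. ]
handle z 0.036 85 0.1 [-26.8   2.1]
handle z 0.05 100 -43.4 [-85.9 -41.7]
handle z 0.064 60 -88.3 [-91.1 -86.5]
```

View pics/a4.png

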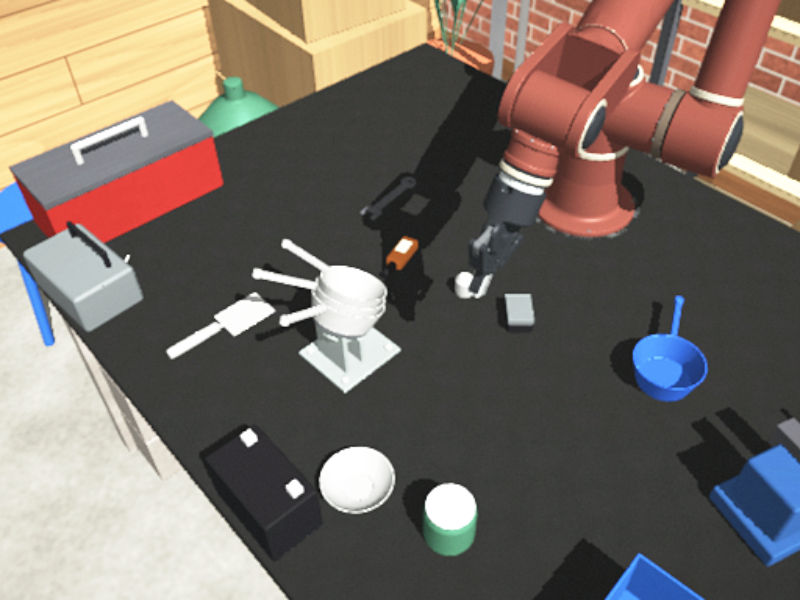

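The nest at (345,300) sits square with its handles fanned, the arm is clear at (495,235), and the other things are where they were.

```bash
python3 -c "
from plant import *
print(job_done())"
```

```text
the job is handed in; nothing more can be done
None
```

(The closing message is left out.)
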